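# Walk the die block round to the fence

## Robot

A 6-joint arm with a two-finger parallel gripper is mounted at the origin on a cart in front of the work surface, level with it; the furniture and walls round the work are solid. World frame = base frame: x ahead of the robot, y to its left, z up, the work surface at z = 0. Lengths are in m, angles in degrees, forces in N, time in s.
With the tool pointing down it reaches from about 0.35 to 0.875 m from the base axis. Payload 4.2 kg.
Tool frame: the origin (TCP) lies midway between the tips of the shut fingers; the grasp point (between the pads) lies 19 mm behind it; z points along the fingers, y is the line along which they close (so a half turn about z gives the same grasp; the last joint's range is limited). The gripper opens to 87 mm and grips with 3 to 60 N. Pads are 19 mm wide; open, the fingers measure 117 mm over their backs; the gripper's body (75 mm by 190 mm) begins 51 mm behind the grasp point.
Start: joints at [81.452, 22.042, 0.453, 0, -68.411, -14.817], TCP at [0.248, 0.574, 0.223] pointing down, gripper open.
Joint ranges: [-179.83, 179.83], [-69.29, 118.12], [-61.27, 80.66], [-181.25, 117.63], [-171.15, -9.14], [-177.46, 177.46]. Speed limits (degrees/s): [159.86, 159.86, 180, 180, 180, 180].

## Interface

Orientations are given as [roll, pitch, yaw] about the fixed x, y, z axes, in that order (R = Rz(yaw) Ry(pitch) Rx(roll)).
In Python, from workcell import env gives the robot as it stands. The module is installed in compiled form; this text tells all that it offers. Calls block until the motion is done:
- env.goto(position, orientation): joint-space move of the TCP to a pose.
- env.move_straight(position, rotation=None, rate=0.15, force_limit=None): straight line of the TCP; rotation=None keeps the orientation; rate is the mean speed in m/s. With force_limit (N) it stops when the force on the tool has changed by that much, and returns True; else False.
- env.set_joints(angles): joint-space move.
- env.gripper_to(opening, grasp_force=None): opening from 0.0 (shut) to 1.0 (fully open); grasp_force is the grip in N (None keeps the last); returns when the fingers have stopped.
- env.dwell(seconds).
- env.inverse_kinematics(position, orientation): joint angles nearest the present ones, or None.
- env.read_state(): the state.
- env.grab_frame(name): name is "scene" or "side" or "wrist"; returns a dict with "image" (400x640x3 uint8, blue, green, red), "fx", "fy", "cx", "cy" (pixels), "D" ([k1, k2, p1, p2, k3] as OpenCV has them; the pictures are not rectified), "position" and "orientation" of the camera in the world. Camera axes: x right, y up, looking along -z (the intrinsics and any distortion apply to the point x, -y, -z); pixel columns grow to the right and rows downward; lengths in m; the calibration is good to about 2 mm. A picture is of the moment at which its call begins. There is no depth.
A pose or a line that the arm cannot do raises env.Unreachable and nothing moves.
- env.close_job(): hands the job in; it is judged then, once.
Trained networks look in a picture, given as the dict that the camera call returned (one of the last four; its "shot" number tells which), for a name from the list of things; names that differ only in an ending like _2 or _b are one class to them, and where a whole thing is asked for, a point or a joint stands for the part that bears it (a point fixed in the world has none). Each returns a list of dicts, best first, with "score" (0 to 1); they miss things now and then, are a little off and sometimes report something else, mostly with a low value. They report only what shows in the picture. A call takes as long as a camera call. They do not tell look-alikes from the thing itself.
- env.search_frame(picture, thing): "xyz" ([x, y, z] in m, in world coordinates, good to about 4 mm: the middle of the surface that is visible of it).
- env.trace(picture, thing): "mask" (400x640 bool, what is visible of it).
The state is a dict: "clock": time; "joint_positions": joint angles; "qvel": joint speeds; "joint_torque": joint torques, N m; "position": TCP position; "tool_rot": TCP orientation; "force": force on the tool from outside, world axes, zero at the start; "wrist_torque": the same for the moment, N m; "opening": opening from 0.0 (shut) to 1.0 (fully open); "finger_force": force on a finger pad.
Only numpy, scipy, OpenCV 4.12 (cv2) and the standard library are available. Lean on these libraries where they do the work, as an engineer would, in place of code of your own. Each camera call takes 0.05 s, during which the arm holds its last target. There are 200 camera calls.

## Task

Walk the heavy steel die block round by pushing its corners with the fingertips until one of its two long sides (either one) faces the aluminium fence squarely while the block is still clear of it, then push it up flush against the fence, between the two yellow bands. Only push it: never pinch, lift or tip it, and do not let a corner hit the fence while the block is still askew. Leave the loose cap, the label roll and the timer where they are.

Things in the scene. Friction and masses are not known exactly. Their poses are not given: they have to be found in the camera images.
- die_block: Loose steel block with a blue, grooved top plate: 90 mm along own x, 140 mm along own y, 47 mm high, 0.7-1.0 kg; upright plain walls from 3 to 45 mm above the bench, edges rounded 4 mm. Four feet (16 mm wide) at x +-26, y +-42 mm. Origin at bench level under its centre, z up. Its two long sides (facing +x and -x) are alike. Slides under a push of up to about 10 N.
- fence: Fixed straight aluminium stop fence, 240 mm long (own y), 32 mm high. Origin at bench level in the middle of its flat front face; own x points away from the block: metal from x = 0 to 26 mm, block on the -x side. Yellow bands at both ends of the face, clear between y = -95 and 95 mm. With the block flush, its origin is at x = -45 mm in this frame.
- loose_cap: Loose red screw cap, 38 mm across, 34 mm high, standing on the bench near the fence's left end; origin under its centre. To be left where it is.
- label_roll: Loose roll of white labels, 59 mm across, 30 mm high, lying on the bench near the fence's right end; origin under its centre. To be left where it is.
- timer: Loose white kitchen-type timer, 62 x 62 x 22 mm, lying on the bench at the front right; origin under its centre. To be left where it is.
Not all that is in view belongs to the job. Of the things that look like the die_block, the larger one is meant.

How it is judged:
By the outcome, as a careful person would: the job done as asked, in the order asked, and still so for the second after the job is handed in, with the robot touching nothing.
It also fails if it takes over 54 s, if anything falls off the work surface, if the arm or the gripper's body presses on something with over 40 N, if the wrist force passes 120 N, or if a joint passes its speed limit or range.

## Working session

There is one attempt and no reset: what is moved stays moved. The work goes in short steps, each a Python script; the robot and the scene stay as the last script left them, time stands still between calls to the robot, and variables do not carry over. Pictures are saved under pics/ and viewed, at most 10 in all, crops included, and the job is handed in when it is done.

```bash
mkdir -p pics; cat > h.py <<'E'
import numpy as np, cv2
from scipy.spatial.transform import Rotation as R
from workcell import env
def cam(p):
    K=np.array([[p['fx'],0,p['cx']],[0,p['fy'],p['cy']],[0,0,1.]])
    Rw=R.from_euler('xyz',p['orientation'],degrees=True).as_matrix()@np.diag([1,-1,-1])
    return K,np.array(p['D'],float),Rw,np.array(p['position'])
def topix(p,X):
    K,D,Rw,t=cam(p); Xc=(np.atleast_2d(X)-t)@Rw
    return cv2.projectPoints(Xc,np.zeros(3),np.zeros(3),K,D)[0][:,0]
def toz(p,uv,z):
    K,D,Rw,t=cam(p)
    n=cv2.undistortPoints(np.array(uv,float).reshape(-1,1,2),K,D)[:,0]
    d=np.c_[n,np.ones(len(n))]@Rw.T
    return t+d*((z-t[2])/d[:,2])[:,None]
E
python3 - <<'E'
from h import *
ims=[]
for n in ['scene','side']:
    p=env.grab_frame(n); cv2.imwrite(f'pics/{n}0.png',p['image'])
    print(n,p['position'],p['orientation'],p['fx'])
    for t in ['die_block','fence','loose_cap','label_roll','timer']:
        for r in env.search_frame(p,t)[:3]: print(t,np.round(r['xyz'],3),round(r['score'],2), topix(p,r['xyz']).round())
        for r in env.trace(p,t)[:2]:
            m=r['mask'].astype(np.uint8); c=max(cv2.findContours(m,0,2)[0],key=cv2.contourArea)
            print('   mask',round(r['score'],2),m.sum(),cv2.boundingRect(c))
print(env.read_state())
E
```

```text
scene [ 0.26024389 -0.27960838  0.70096589] [ 39.43268442  -0.37110015 -36.18232991] 388.78196059778014
die_block [0.503 0.29  0.03 ] 0.88 [[260. 185.]]
   mask 0.96 2998 (276, 208, 74, 51)
   mask 0.57 1177 (236, 166, 47, 36)
fence [0.675 0.139 0.025] 0.85 [[359. 193.]]
   mask 0.94 1006 (321, 157, 73, 68)
loose_cap [0.635 0.32  0.02 ] 0.6 [[300. 157.]]
   mask 0.56 182 (294, 151, 16, 15)
label_roll [ 0.472 -0.087  0.02 ] 0.67 [[352. 321.]]
label_roll [ 0.666 -0.005  0.029] 0.66 [[400. 236.]]
   mask 0.82 684 (387, 223, 29, 30)
timer [ 0.476 -0.089  0.019] 0.92 [[354. 321.]]
   mask 0.79 1209 (329, 299, 44, 43)
side [ 0.3838827  -0.61193592  0.68121443] [ 50.09935366   0.28117051 -15.21810578] 481.40578508057854
die_block [0.524 0.092 0.048] 0.72 [[300. 215.]]
die_block [0.507 0.283 0.034] 0.61 [[274. 168.]]
   mask 0.85 1085 (251, 155, 44, 27)
   mask 0.59 3039 (259, 189, 81, 60)
fence [0.679 0.137 0.026] 0.92 [[366. 196.]]
   mask 0.7 878 (342, 158, 48, 72)
   mask 0.5 779 (371, 231, 31, 31)
loose_cap [0.642 0.324 0.013] 0.65 [[326. 156.]]
   mask 0.57 161 (319, 150, 14, 14)
   ma
[... 194 characters left out ...]
1, 39, 35)
{'clock': 1.1, 'joint_positions': array([ 8.14518534e+01,  2.20404490e+01,  4.52748952e-01, -1.51861745e-03,
       -6.84118017e+01, -1.48156662e+01]), 'qvel': array([-0.0257139 , -0.00832659,  0.00404282, -0.02437208,  0.02786897,
        0.16107999]), 'joint_torque': array([ 1.37541097e-04, -3.90478635e+01,  1.87623632e+01,  4.22426552e+00,
        1.54915958e-02, -2.22215999e-05]), 'position': array([0.24782579, 0.57373564, 0.22255995]), 'tool_rot': array([-1.79999879e+02,  1.49254809e-03, -2.33643715e+01]), 'force': array([-0.61270598, -0.09032925, -0.54489935]), 'wrist_torque': array([ 0.00340368,  0.03970297, -0.02490097]), 'finger_force': 0.0, 'opening': 1.0009950770512652}
```

View pics/scene0.png

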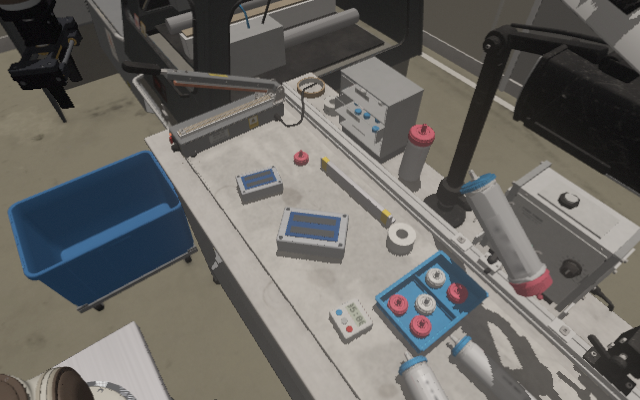

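View pics/side0.png

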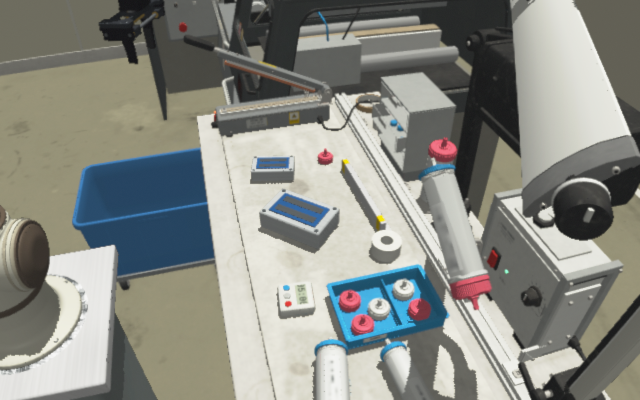

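The scene view shows the larger blue-topped block at about (313,234) px and a smaller look-alike at (260,184). The fence runs from (323,160) to (392,218), with the cap at (301,158), the roll at (401,236) and the timer at (351,319). The side view agrees. Next I'll fit poses from the masks.

```bash
cat >> h.py <<'E'
from scipy.optimize import minimize
def box(x0,x1,y0,y1,z0,z1,r=0.0):
    a=[]
    for z in (z0,z1):
        for cx,cy in ((x0+r,y0+r),(x0+r,y1-r),(x1-r,y0+r),(x1-r,y1-r)):
            if r==0:a.append((cx,cy,z))
            else:
                for t in np.arange(0,2*np.pi,np.pi/6): a.append((cx+r*np.cos(t),cy+r*np.sin(t),z))
    return np.array(a)
BLOCK=box(-.045,.045,-.07,.07,.002,.047,.004); FENCE=box(0,.026,-.12,.12,0,.032)
def place(B,q):
    c,s=np.cos(q[2]),np.sin(q[2]); return B@np.array([[c,s,0],[-s,c,0],[0,0,1]])+[q[0],q[1],0]
def sil(p,X,S=8):
    h=cv2.convexHull(topix(p,X).astype(np.float32)); m=np.zeros((400,640),np.uint8)
    cv2.fillPoly(m,[np.round(h*8).astype(np.int32)],255,cv2.LINE_AA,3); return m/255.
def fit(views,B,q0s):
    ms=[(p,cv2.GaussianBlur(m.astype(float),(0,0),1.5)) for p,m in views]
    def f(v):
        q=[v[0]/100,v[1]/100,v[2]/10]
        return sum(((cv2.GaussianBlur(sil(p,place(B,q)),(0,0),1.5)-m)**2).sum()/m.sum() for p,m in ms)
    best=min((minimize(f,[q[0]*100,q[1]*100,q[2]*10],method='Nelder-Mead',options=dict(initial_simplex=np.array([q[0]*100,q[1]*100,q[2]*10])+np.vstack([np.zeros(3),np.diag([1.5,1.5,1.5])]),xatol=.01,fatol=1e-5)) for q in q0s),key=lambda r:r.fun)
    return np.array([best.x[0]/100,best.x[1]/100,best.x[2]/10]),best.fun
def mask(p,thing,near,B=None):
    uv=topix(p,near)[0]; best=None
    for r in env.trace(p,thing):
        m=r['mask']; ys,xs=np.nonzero(m)
        d=np.hypot(xs.mean()-uv[0],ys.mean()-uv[1])
        if best is None or d<best[0]: best=(d,m)
    return best[1] if best and best[0]<40 else None
E
python3 - <<'E'
from h import *
V=[];F=[];P=[]
for n in ['scene','side']:
    p=env.grab_frame(n);P.append(p)
    m=mask(p,'die_block',[.522,.092,.03]);f=mask(p,'fence',[.675,.137,.02])
    if m is not None:V.append((p,m))
    if f is not None:F.append((p,f))
angs=[(.522,.092,a) for a in np.radians([-60,-30,0,30,60,90])]
for v in [V]+[[x] for x in V]:
    q,e=fit(v,BLOCK,angs);print('block',q[:2],np.degrees(q[2]),e)
    if v is V: qb=q
for v in [F]+[[x] for x in F]:
    q,e=fit(v,FENCE,[(.67,.137,a) for a in (-.2,0,.2)]);print('fence',q[:2],np.degrees(q[2]),e)
    if v is F: qf=q
out=[]
for p in P:
    im=cv2.resize(p['image'],None,fx=4,fy=4,interpolation=cv2.INTER_CUBIC)
    for B,q in ((BLOCK,qb),(FENCE,qf)):
        h=cv2.convexHull(topix(p,place(B,q)).astype(np.float32));cv2.polylines(im,[((h+.5)*4-.5).astype(int)],True,(0,255,0),1)
    for z in (0,.032):
        l=topix(p,place(np.array([[0,-.12,z],[0,.12,z]]),qf));l=((l+.5)*4-.5).astype(int);cv2.line(im,tuple(map(int,l[0])),tuple(map(int,l[1])),(255,0,255),1)
    out.append(im[580:1080,1000:1700] if p is P[0] else im[580:1080,960:1660])
for i,o in enumerate(out): cv2.imwrite(f'pics/fit{i}.png',o)
print(env.read_state()['clock'])
E
```

```text
block [0.52748997 0.11189673] 45.20649334170639 0.06344588276543923
block [0.52814631 0.11144582] 45.98777879829625 0.03259994002572015
block [0.52687062 0.11375547] 45.289048142004624 0.027355527377762517
fence [0.66730183 0.1641064 ] 0.44719907519289337 0.736776640407951
fence [0.66582791 0.15715516] 1.7451090830427745 0.36882737373563923
fence [0.66710371 0.16967995] 1.1053168030707305 0.35098279386418074
1.4
```

View pics/fit0.png

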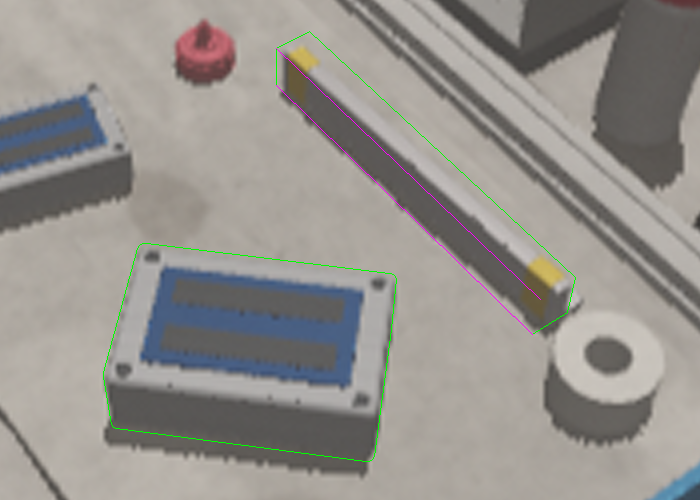

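View pics/fit1.png

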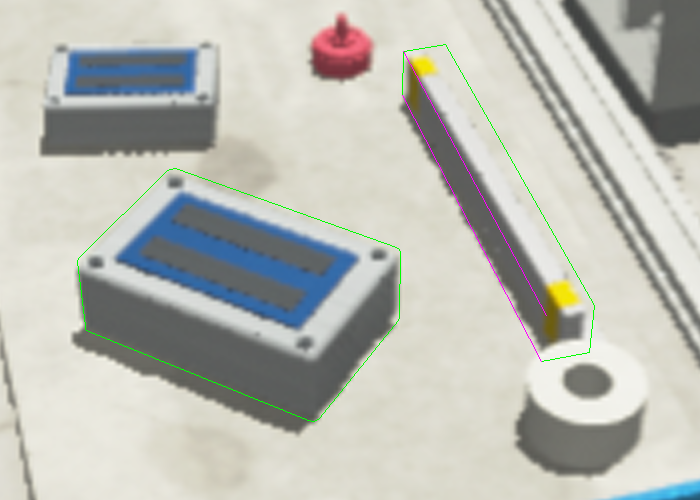

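The block fit holds in both views: yaw is about 45°, centred at (0.527, 0.112). The fence fit is poor, so I'll look from above with the wrist camera on the way in.

```bash
python3 - <<'E'
from h import *
env.gripper_to(0.0)
env.goto([.50,.12,.36],[180,0,0])
env.dwell(.2)
p=env.grab_frame('wrist');print(p['position'],p['orientation'],env.read_state()['clock'])
import pickle;pickle.dump(p,open('w0.pkl','wb'))
m=mask(p,'die_block',[.5275,.112,.04])
if m is not None: print(fit([(p,m)],BLOCK,[(.527,.112,.79)]))
for t in ['loose_cap','label_roll','fence','timer']:
    for r in env.search_frame(p,t)[:2]: print(t,np.round(r['xyz'],3),round(r['score'],2))
cv2.imwrite('pics/w0.png',cv2.resize(p['image'],(800,500)))
E
```

```text
[0.57071863 0.12094491 0.52169399] [-1.50365288e+01 -3.70030622e-02 -8.99674902e+01] 5.1167
(array([0.52727171, 0.11231606, 0.81698497]), np.float64(0.014124382825519482))
loose_cap [0.64  0.326 0.017] 0.9
fence [0.675 0.164 0.031] 0.9
timer [ 0.477 -0.078  0.024] 0.74
```

View pics/w0.png

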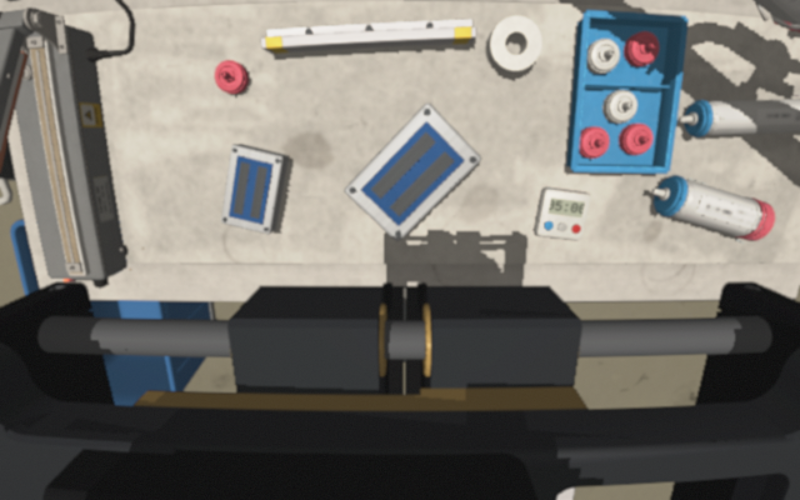

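The wrist view shows the block at (412,170), the fence running from (265,40) to (474,32), the cap at (231,77) and the roll at (515,43), in 800-wide pixels. I'll zoom in on the fence to place its front edge.

```bash
python3 - <<'E'
from h import *
import pickle;p=pickle.load(open('w0.pkl','rb'))
c=p['image'][8:58,205:385]
cv2.imwrite('pics/wf.png',cv2.resize(c,None,fx=4.4,fy=4.4*2,interpolation=cv2.INTER_NEAREST))
g=p['image'].astype(int)
for u in (215,230,260,290,320,350,365,372): print(u,[tuple(g[v,u]) and int(g[v,u].sum()//3) for v in range(8,52)])
E
```

```text
215 [199, 198, 198, 199, 200, 199, 198, 197, 197, 195, 195, 196, 194, 191, 196, 217, 235, 240, 241, 240, 237, 220, 198, 190, 189, 189, 189, 187, 185, 170, 127, 86, 85, 124, 163, 186, 197, 197, 197, 198, 198, 197, 197, 197]
230 [190, 191, 191, 191, 191, 190, 189, 189, 189, 191, 192, 195, 194, 199, 214, 232, 239, 240, 239, 233, 217, 215, 224, 230, 230, 230, 230, 227, 199, 142, 90, 70, 71, 74, 83, 86, 85, 93, 133, 181, 195, 192, 190, 188]
260 [196, 196, 196, 195, 195, 194, 195, 194, 193, 192, 188, 188, 207, 233, 239, 238, 235, 232, 226, 224, 227, 230, 230, 231, 231, 229, 205, 145, 92, 71, 72, 75, 80, 83, 84, 84, 113, 160, 190, 198, 195, 195, 194, 193]
290 [201, 200, 198, 196, 194, 193, 193, 193, 194, 195, 201, 220, 233, 236, 233, 228, 218, 213, 222, 229, 229, 229, 230, 232, 225, 176, 108, 73, 72, 75, 80, 86, 86, 87, 120, 170, 194, 197, 193, 191, 187, 185, 186, 187]
320 [197, 198, 197, 196, 196, 194, 196, 198, 204, 220, 232, 235, 235, 234, 231, 222, 222, 227, 229, 229, 230, 231, 229, 203, 145, 92, 72, 75, 77, 82, 84, 88, 123, 171, 196, 198, 196, 193, 190, 189, 189, 189, 191, 191]
350 [197, 197, 196, 196, 197, 196, 195, 194, 211, 230, 234, 234, 234, 231, 225, 223, 226, 229, 230, 230, 232, 228, 189, 121, 77, 73, 75, 79, 81, 84, 83, 85, 117, 164, 190, 193, 192, 191, 191, 192, 194, 195, 196, 195]
365 [194, 194, 195, 195, 195, 194, 188, 201, 228, 234, 232, 232, 227, 210, 193, 188, 189, 190, 189, 190, 189, 176, 133, 85, 64, 63, 68, 77, 83, 84, 85, 112, 160, 189, 196, 195, 194, 196, 197, 197, 193, 190, 193, 195]
372 [196, 198, 198, 198, 198, 196, 195, 208, 228, 232, 232, 232, 225, 202, 187, 185, 187, 186, 187, 188, 186, 165, 117, 76, 62, 64, 70, 77, 82, 83, 82, 104, 149, 182, 192, 193, 193, 193, 193, 192, 189, 189, 189, 192]
```

View pics/wf.png

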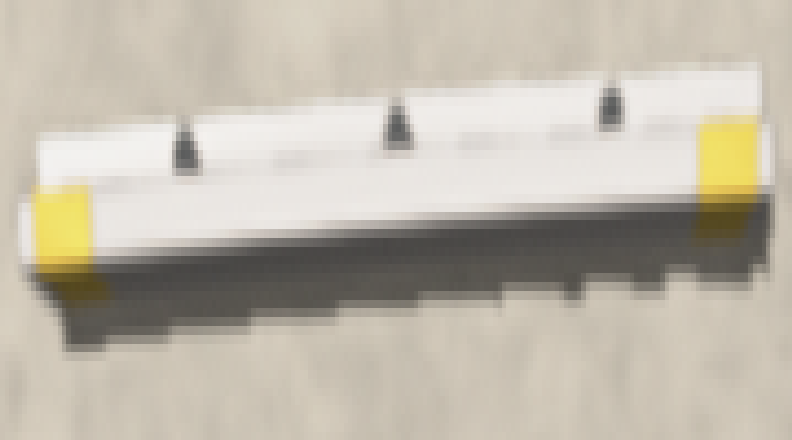

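```bash
python3 - <<'E'
from h import *
import pickle;p=pickle.load(open('w0.pkl','rb'))
uv=[(215,37.8),(230,36.9),(260,34.9),(290,33.4),(320,32),(350,30.6),(365,30),(372,29.9)]
X=toz(p,uv,.032);print(X[:,:2].round(4))
k=np.polyfit(X[:,1],X[:,0],1);yaw=-np.degrees(np.arctan(k[0]));print(k,yaw,(X[:,0]-np.polyval(k,X[:,1])).round(4))
E_=toz(p,[(209.6,38.3),(380.6,29.5)],.032);print(E_,np.linalg.norm(E_[0]-E_[1]));mid=E_.mean(0)
print('mid',np.polyval(k,mid[1]),mid[1])
E
```

```text
[[0.6677 0.2718]
 [0.6685 0.2506]
 [0.6705 0.2085]
 [0.672  0.1669]
 [0.6737 0.1254]
 [0.6757 0.0841]
 [0.6766 0.0633]
 [0.6769 0.0537]]
[-0.04241704  0.67919692] 2.4288616740305535 [ 0.0001 -0.0001  0.0001 -0.0001 -0.0001  0.0001  0.0001 -0.0001]
[[0.66724507 0.27952531 0.032     ]
 [0.67753257 0.04176608 0.032     ]] 0.23798169355224094
mid 0.6723828046161634 0.1606456970617003
```

```bash
cat >> h.py <<'E'
FQ=np.array([.6724,.1606,np.radians(2.43)])
def look(guess,save=None):
    env.goto([.50,.12,.36],[180,0,0]); env.dwell(.15)
    p=env.grab_frame('wrist'); m=mask(p,'die_block',[guess[0],guess[1],.04])
    q,e=fit([(p,m)],BLOCK,[tuple(guess)])
    c,s=np.cos(FQ[2]),np.sin(FQ[2]); d=q[:2]-FQ[:2]
    print('block',q[:2].round(4),'yaw %.2f'%np.degrees(q[2]),'err %.3f'%e,'infence',(np.array([c*d[0]+s*d[1],-s*d[0]+c*d[1]])).round(4),'dyaw %.2f'%np.degrees(q[2]-FQ[2]),'clock',env.read_state()['clock'])
    if save: cv2.imwrite(save,p['image'])
    return q
def push(q,start,dirdeg,dist,yaw,z=.015,rate=.06,back=.03,flim=30):
    """start in block frame of q; world direction and distance"""
    S=place(np.array([[*start,0]]),q)[0]; d=np.array([np.cos(np.radians(dirdeg)),np.sin(np.radians(dirdeg)),0])
    env.goto([S[0],S[1],.09],[180,0,yaw]); env.move_straight([S[0],S[1],z],rate=.1)
    f0=np.array(env.read_state()['force'])
    T=S+d*dist+[0,0,z]; hit=env.move_straight(list(T),rate=rate,force_limit=flim)
    st=env.read_state(); print('hit',hit,'pos',st['position'].round(4),'F',(st['force']-f0).round(1),'clock',st['clock'])
    P=np.array(st['position'])-d*back; env.move_straight(list(P),rate=.1); env.move_straight([P[0],P[1],.12],rate=.25)
E
python3 - <<'E'
from h import *
q=np.array([.5272,.112,np.radians(46.3)])
push(q,(-.072,.052),34,.055,34)
look((.545,.125,np.radians(25)),'pics/w1.png')
E
```

```text
hit False pos [0.4827 0.1252 0.0142] F [-7.5 -2.4  3.2] clock 8.4083
block [0.5532 0.1181] yaw 31.81 err 0.015 infence [-0.1209 -0.0374] dyaw 29.38 clock 10.6833
```

View pics/w1.png

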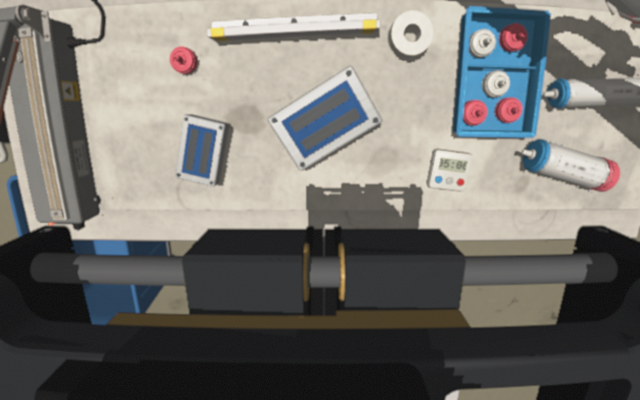

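The first push turned it about 14° and moved it forward 26 mm. The picture shows the block at (325,118), still clear of the fence, and the other things unmoved. Next I'll push the rear corner of its right short side to the left: that keeps turning it clockwise and also brings it toward the middle of the fence.

```bash
python3 - <<'E'
from h import *
q=np.array([.5532,.1181,np.radians(31.8)])
push(q,(-.026,-.096),138,.050,22)
look((.545,.13,np.radians(18)))
E
```

```text
hit False pos [0.5442 0.0565 0.0149] F [-0.7 -1.9  1.3] clock 13.7083
block [0.5448 0.1416] yaw 17.78 err 0.006 infence [-0.1283 -0.0136] dyaw 15.35 clock 15.9917
```

```bash
python3 - <<'E'
from h import *
q=np.array([.5448,.1416,np.radians(17.8)])
push(q,(-.026,-.096),124,.051,8)
look((.537,.168,np.radians(3)))
E
```

```text
hit False pos [0.52   0.0843 0.0149] F [-1.7 -3.8  3. ] clock 18.9917
block [0.5422 0.167 ] yaw 2.83 err 0.012 infence [-0.1298  0.0119] dyaw 0.40 clock 21.2417
```

```bash
python3 - <<'E'
from h import *
q=np.array([.5422,.167,FQ[2]])
env.gripper_to(1.0)
push(q,(-.078,0),2.43,.093,2.43,rate=.05)
look((.61,.17,np.radians(2.4)),'pics/w3.png')
E
```

```text
hit False pos [0.5531 0.1656 0.0144] F [-10.2  -1.1   8.8] clock 26.7333
block [0.6091 0.1675] yaw 2.04 err 0.011 infence [-0.0629  0.0096] dyaw -0.39 clock 29.0167
```

View pics/w3.png

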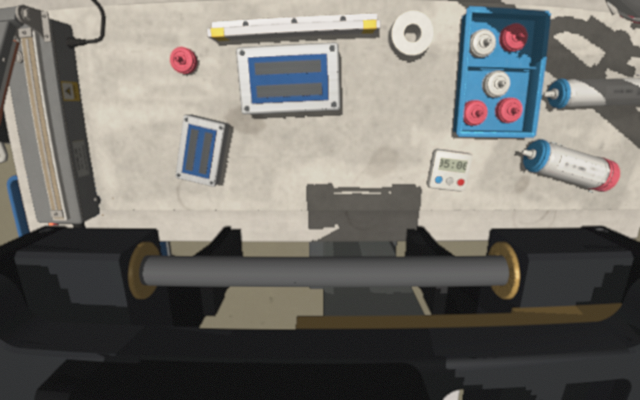

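The block is square to the fence (−0.4°), about 18 mm clear and between the bands. Now the final gentle push.

```bash
python3 - <<'E'
from h import *
q=np.array([.6091,.1675,FQ[2]])
push(q,(-.071,0),2.43,.015+.018+.007,2.43,rate=.025,flim=22)
look((.627,.17,np.radians(2.4)),'pics/w4.png')
E
```

```text
hit True pos [0.5703 0.1641 0.014 ] F [-0.1  0.4 -0.3] clock 32.4417
block [0.627  0.1667] yaw 1.81 err 0.012 infence [-0.0451  0.008 ] dyaw -0.62 clock 34.6833
```

View pics/w4.png

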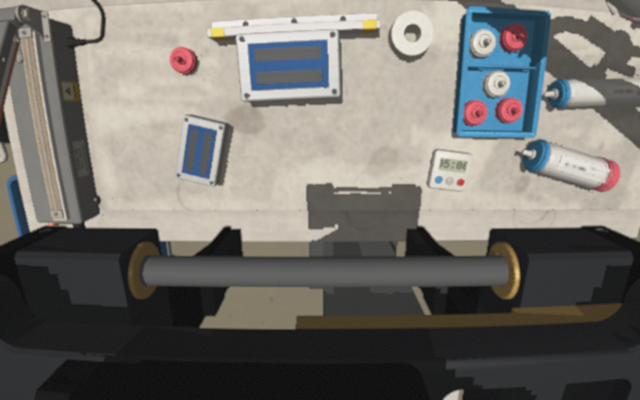

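It looks flush, but the push stopped right at contact. I'll press once more to make sure it's seated.

```bash
python3 - <<'E'
from h import *
q=np.array([.627,.1667,FQ[2]])
push(q,(-.068,0),2.43,.020,2.43,rate=.02,flim=32)
look((.627,.17,np.radians(2.4)))
E
```

```text
hit False pos [0.571  0.1635 0.0144] F [-21.2   4.2  12.7] clock 37.8167
block [0.6269 0.1666] yaw 2.92 err 0.013 infence [-0.0452  0.0079] dyaw 0.49 clock 40.15
```

```bash
python3 -c "
from workcell import env
print(env.close_job())"
```

```text
the job is handed in; nothing more can be done
None
```

The die block was turned square while still clear of the fence, then pushed flush against it between the yellow bands (about 8 mm off the fence's middle); the cap, roll and timer were left untouched, and the job was handed in at about 40 s.

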